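# Seat the test plate and hold the recessed calibration button

### The job

Seat the rectangular test plate flat and square, fully home, in the rectangular pocket of the calibration dock and let go of it; it fits either way round. Then take the stylus out of its stand, reach its thin tip down through the small square hole in the dock's top, push the recessed button fully down and finish while still holding the stylus upright and the button down with it. Leave the other things on the table where they are.

Things in the scene. Friction and masses are not known exactly. Their poses are not given: they have to be found in the camera images.
- dock: Calibration dock, a level grey box fixed to the table, 130 (x) x 210 (y) x 48 (z) mm; its flat top is 48 mm above the table. Origin: centre of its underside, on the table; z up. In its top are a rectangular pocket (towards its -y end) and a small square hole (towards its +y end). A dark flat display, flush with the top, lies beside the hole on the -x side.
- pocket (a point): Centre of the floor of the dock's pocket, 36 mm above the table. The pocket is 63 mm along the dock's x and 43 mm along its y, 12 mm deep, open at the top with upright walls. Axes are those of the dock.
- aperture (a point): Centre of the mouth of the dock's small hole, level with the dock's top (48 mm above the table). The well is upright, 17 mm square for the upper 12 mm and 14 mm square below; the button's top lies 16 mm below this point when released and 22 mm below it when fully down. Axes are those of the dock.
- button (a joint): Travel of the recessed button straight down: 0 released, 0.006 m fully down. It springs back; it starts to move at about 2 N and takes about 4 N fully down, where it meets a firm stop. White round cap, 12 mm across, seen at the bottom of the small hole.
- plate: Test plate, bare aluminium, 120 g: a flat rectangular block 60 (x) x 40 (y) x 12 (z) mm with an upright rib on top in its middle, 40 (x) x 12 (y) mm, rising from 12 to 42 mm above the plate's underside, to grip it by. Origin: centre of its underside; z up. Starts flat on the table.
- stand: Stylus stand, grey block 60 x 60 x 60 mm fixed to the table, with a round upright hole 9 mm across and 55 mm deep in the middle of its top, where the stylus stands. Origin: centre of its underside on the table; z up.
- stylus: Stylus, 50 g, standing upright in the stand: a thin round steel shaft 6 mm across and 45 mm long, under a square dark steel handle 14 x 14 mm and 60 mm long. Origin: the end of the thin tip; z runs up along the stylus to the handle (handle from 45 to 105 mm above the tip; x and y square to its faces). At the start the handle's lower end rests on the stand's top, so the tip is 15 mm above the table.
- disc: Round test disc, bare aluminium, 50 mm across and 12 mm thick with a round 14 mm knob, 30 mm high overall; origin at the centre of its underside, z up. A bystander.
- drops: Drop bottle, white, 26 mm across, 62 mm high; origin at the centre of its underside, z up. A bystander.
- saline: Drop bottle, white, 30 mm across, 75 mm high; origin at the centre of its underside, z up. A bystander.
- carton: Cardboard carton 35 x 120 x 30 mm; origin at the centre of its underside, z up. A bystander.
- pot: Open steel pot 90 mm across, 75 mm high, with swab sticks reaching about 118 mm high; origin at the centre of its underside, z up. A bystander.
- occluder: Black flat eye occluder, 5 mm thick: a 60 mm disc with a 20 mm wide handle out to 125 mm along its y; origin under the disc's centre. A bystander.
Things that resemble listed ones, but are neither listed nor needed, are in the scene too. What is shaped like the dock but brown or orange is not meant.

How it is judged (in metres and radians):
On the way, in this order (a step that is already met when the one before it is completed fails the run):
1. the test plate lies flat and square on the floor of the dock's pocket, released (horizontal distance between plate and pocket below 0.004 m and z of plate in the frame of pocket below 0.0025 m and angle between plate's own z axis and vertical below 0.04 rad and angle between the x axis of plate and the x axis of dock, either way round below 0.1 rad and contact force between each of the arm, the fingers and plate below 0.2 N), for 0.3 s.
2. the stylus is lifted clear of its stand in the gripper (height (world z) of stylus above 0.062 m and contact force between the fingers and stylus above 2 N), for 0.1 s.
3. the stylus, held in the gripper, pushes the recessed button down through the hole (value of joint button above 0.0048 m and contact force between stylus and button above 1.5 N and contact force between the fingers and stylus above 2 N and horizontal distance between stylus and aperture below 0.009 m and angle between stylus's own z axis and vertical below 0.25 rad and contact force between each of the fingers, the arm and dock below 0.5 N), for 0.3 s.
At the end, for the whole second after the job is handed in: Finishes holding: gripped stylus (within 0.25 rad of upright, tip within 9 mm of the hole's axis) pushes the button 4.8 mm down or more; robot off dock and plate; plate released in the pocket: within 4 mm of centre, 2.5 mm of the floor, level to 0.04 rad, square to 0.1 rad (all of step 1 and all of step 3 and linear speed of plate below 0.02 m/s); the arm keeps its last pose, push and grip.
It fails at once if another loose thing on the table is shifted by more than 30 mm (distance of any of disc, drops, saline, carton, pot, occluder from where it was at the start of the episode above 0.03 m).
It fails at once if a bottle or the pot is tipped over (angle between any of drops, saline, pot's own z axis and vertical above 0.5 rad).
It also fails if it takes over 69 s, if anything falls off the work surface, if the arm or the gripper's body presses on something with over 40 N, if the wrist force passes 120 N, or if a joint passes its speed limit or range.

### The arm

A 6-joint arm with a two-finger parallel gripper is mounted at the origin on the work surface. World frame = base frame: x ahead of the robot, y to its left, z up, the work surface at z = 0. Lengths are in mm, angles in rad, forces in N, time in s.
With the tool pointing down it reaches from about 350 to 975 mm from the base axis. Payload 7.1 kg.
Tool frame: the origin (TCP) lies between the finger pads; the fingertips stand 19 mm ahead of it and the grasp point (between the pads) is the TCP; z points along the fingers, y is the line along which they close (so a half turn about z gives the same grasp; the last joint's range is limited). The gripper opens to 88 mm and grips with 3 to 60 N. Pads are 20 mm wide; open, the fingers measure 115 mm over their backs; the gripper's body (75 mm by 178 mm) begins 61 mm behind the grasp point.
Start: joints at [1.158, 0.423, 1.63, -0, 1.089, -0.019], TCP at [239.78, 577.157, 241.675] pointing down, gripper open.
Joint ranges: [-3, 3], [-0.9, 2.11], [0.09, 2.58], [-1.31, 4.45], [0.11, 2.69], [-2.54, 2.54]. Speed limits (rad/s): [2.39, 2.39, 3.01, 3.14, 3.14, 3.14].

### API

Orientations are given as a rotation vector (axis times angle).
In Python, from workcell import ctrl gives the robot as it stands.
- The arm moves only by the tool arm_command, never from a script. Its argument "series" is a list of rows, each an object with "linear": the shift along the tool's x, y, z in m, a list of three; "turn": the turn about the tool's z in rad. A call has 1 to 10 rows; each row shifts and turns the commanded pose from where the row before left it, along the tool's axes as they then stand; what a row does not reach is not made up. A row lasts 1/10 s, in which the tool goes at most 50 mm and 8.59 degrees, less where a joint would pass 70% of its speed; a pose out of reach is approached as far as the arm can. A call with a gripper value outside its range is refused whole. "jaw" is the opening, from -1 (shut) to 1 (fully open), set as the call begins (left out, the last holds). The fingers move at their own pace and stop on an object; the grip force is fixed at half the most. Time passes only in rows, so rows that do not move let the fingers close. It gives the time, the measured TCP pose, the force, the opening and the grip force at its end, in the units of the state.
- ctrl.get_obs(): the state, without advancing time (a new reading comes with each control period).
- ctrl.get_image(name): name is "scene" or "side" or "wrist"; returns a dict with "frame" (400x640x3 uint8, blue, green, red), "fx", "fy", "cx", "cy" (pixels), "rvec" (rotation vector, rad) and "tvec" (3), from world to camera coordinates, as OpenCV has them. Camera axes: x right, y down, z forward; pixel columns grow to the right and rows downward; lengths in mm; the calibration is good to about 2 mm. A picture is of the moment at which its call begins. There is no depth.
- ctrl.close_job(): hands the job in; it is judged then, once.
The state is a dict: "t": time; "qpos": joint angles; "qvel": joint speeds; "joint_torque": joint torques, N m; "ee_pos": TCP position; "orientation": TCP orientation; "ft_force": force on the tool from outside, world axes, zero at the start; "moment": the same for the moment, N m; "width": finger opening in mm; "grasp_force": force on a finger pad.
Only numpy, scipy, OpenCV 4.12 (cv2) and the standard library are available. Lean on these libraries where they do the work, as an engineer would, in place of code of your own. Each camera call takes 0.05 s, during which the arm holds its last target. There are 200 camera calls.

## Working session

There is one attempt and no reset: what is moved stays moved. The work goes in short steps, Python scripts to look and compute and a tool call to move; the robot and the scene stay as the last step left them, time stands still between calls to the robot, and variables do not carry over. Pictures are saved under pics/ and viewed, at most 10 in all, crops included, and the job is handed in when it is done.

Besides the shell and the picture viewer there is one more tool, called after ">>>" as name(argument=value, ...), one argument or row to a line, values as JSON. arm_command: Moves the arm, as the interface text tells. Its arguments: {"type":"object","properties":{"series":{"type":"array"},"jaw":{"type":"number"}},"required":["series"]}

```bash
mkdir -p pics
cat > h.py <<'E'
import numpy as np, cv2
from workcell import ctrl
def snap(n,f):
    im=ctrl.get_image(n); cv2.imwrite(f'pics/{f}.png',im['frame'])
    np.savez(f'pics/{f}.npz',**{k:np.array(v) for k,v in im.items()})
def load(f): return np.load(f'pics/{f}.npz')
def back(f,u,v,z):
    c=load(f); R=cv2.Rodrigues(c['rvec'].astype(float))[0]; t=c['tvec'].reshape(3)
    d=R.T@np.array([(u-c['cx'])/c['fx'],(v-c['cy'])/c['fy'],1]); o=-R.T@t
    return o+d*(z-o[2])/d[2]
def proj(f,P):
    c=load(f); K=np.array([[c['fx'],0,c['cx']],[0,c['fy'],c['cy']],[0,0,1.]])
    return cv2.projectPoints(np.array(P,float).reshape(-1,1,3),c['rvec'].astype(float),c['tvec'].astype(float),K,None)[0].reshape(-1,2)
E
python3 - <<'E'
from h import *
snap('scene','s0'); snap('side','d0'); 
print(ctrl.get_obs())
for f in('s0','d0'):
    c=load(f); R=cv2.Rodrigues(c['rvec'].astype(float))[0]; print(-R.T@c['tvec'].reshape(3), R[2], c['fx'])
E
```

```text
{'t': 0.1, 'qpos': array([ 1.15797973e+00,  4.23732841e-01,  1.63062716e+00,  2.25365073e-05,
        1.08859238e+00, -1.90142631e-02]), 'qvel': array([ 1.84055788e-03, -1.26508152e-03, -2.12720306e-03,  1.01631945e-03,
        8.90114849e-04,  4.83597292e-05]), 'joint_torque': array([-3.23135791e-04, -5.45619392e+01, -2.74323606e+01,  6.44279947e-02,
        1.87827501e-02,  3.44116458e-06]), 'ee_pos': array([239.59911144, 576.72610238, 240.99379354]), 'orientation': array([-6.14549088e-01, -3.08058059e+00,  2.07933124e-03]), 'ft_force': array([0.27920602, 0.58613067, 0.04333134]), 'moment': array([ 0.00746705, -0.03856029, -0.0249442 ]), 'grasp_force': 0.0, 'width': 88.22296519373337}
[1478.61381472  -32.12632683  821.15120175] [-0.78571359  0.05114474 -0.61647252] 470.3321340375328
[  83.00152043 -632.67874676  504.38706973] [ 0.48747246  0.71424315 -0.50222238] 397.54885018962455
```

View pics/s0.png

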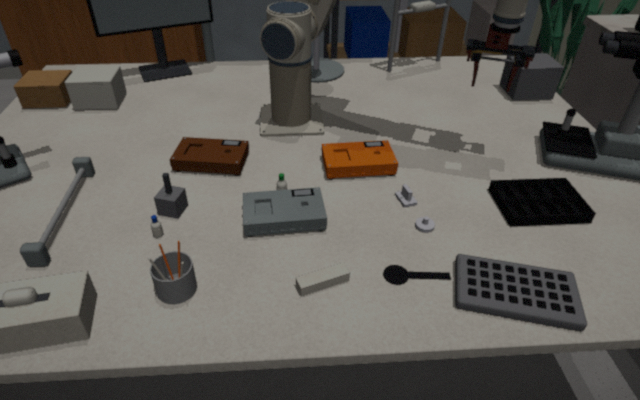

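View pics/d0.png

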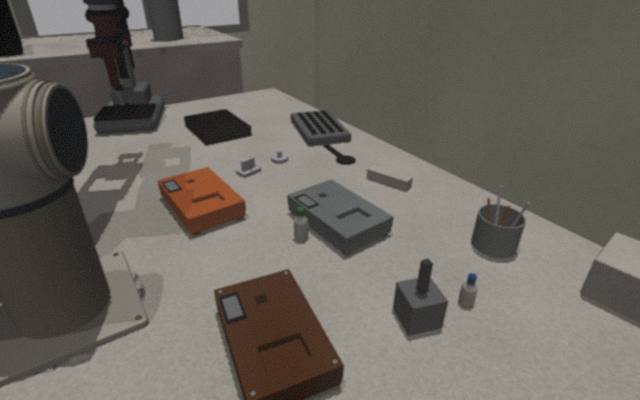

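The scene view shows the grey dock at (285,210), the plate at (405,196), the disc at (425,225) and the stylus and stand at (171,198). In the side view they are at (340,213), (248,167), (280,157) and (420,300). I'll enlarge these areas in one montage.

Run:
```python
from h import *
def crop(f,x,y,w,h,s):
    im=load(f)['frame'][y:y+h,x:x+w]; im=cv2.resize(im,None,fx=s,fy=s,interpolation=cv2.INTER_CUBIC)
    return cv2.convertScaleAbs(im,alpha=1.3,beta=10)
a=crop('s0',235,180,100,60,4); b=crop('s0',385,178,50,60,4); b2=crop('s0',150,168,50,60,4)
c=crop('d0',280,175,120,80,4)[:, :480]; d=crop('d0',230,145,40,40,4); e=crop('d0',390,255,60,80,4)[:,:]
M=np.zeros((600,800,3),np.uint8)
M[:240,:400]=a; M[:240,400:600]=b; M[:240,600:800]=b2
M[240:560,:480]=c; M[240:400,480:640]=d
e=crop('d0',395,255,40,80,4); M[240:560,640:800]=e
cv2.imwrite('pics/m0.png',M)
```

```text
(no output)
```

View pics/m0.png

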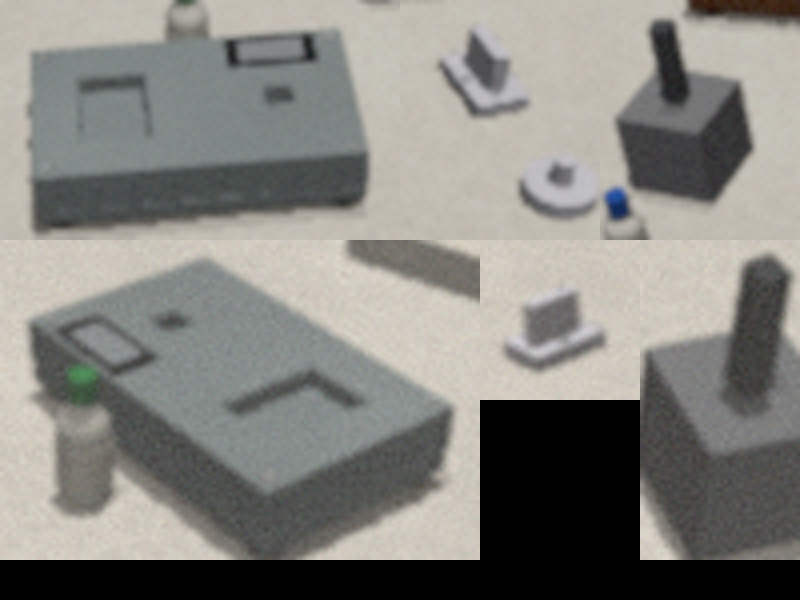

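Run:
```python
from h import *
np.set_printoptions(precision=1,suppress=True)
S=lambda x,y:(235+x/4,180+y/4); D=lambda x,y:(280+x/4,175+(y-240)/4)
P=lambda x,y:(385+(x-400)/4,178+y/4); Q=lambda x,y:(230+(x-480)/4,145+(y-240)/4)
T=lambda x,y:(150+(x-600)/4,168+y/4); U=lambda x,y:(395+(x-640)/4,255+(y-240)/4)
def g(n,f,m,pts,z):
    r=np.array([back(f,*m(*p),z)[:2] for p in pts]); print(n,r.tolist() and r.round(1).tolist(),'mean',r.mean(0)); return r
g('dock s','s0',S,[(32,52),(338,32),(366,153),(35,180)],48)
g('dock d','d0',D,[(30,322),(205,260),(452,408),(268,493)],48)
g('pock s','s0',S,[(78,77),(145,76),(151,136),(80,138)],48)
g('hole s','s0',S,[(278,94)],48); g('hole d','d0',D,[(173,321)],48)
g('plate s','s0',P,[(440,62),(483,110),(526,101)],12)
g('rib s','s0',P,[(478,25),(506,60)],42)
g('plate d','d0',Q,[(505,348),(540,361),(603,333)],12)
g('rib d','d0',Q,[(525,303),(578,290)],42)
g('sty s','s0',T,[(663,25)],120);g('sty d','d0',U,[(770,265)],120)
g('stand s','s0',T,[(617,118),(650,70),(742,83),(712,132)],60)
g('sty base s','s0',T,[(675,99)],60);g('sty base d','d0',U,[(747,400)],60)
print(back('s0',282,178,62), back('s0',154,218,62))
```

```text
dock s [[478.3, -143.9], [468.2, 62.0], [593.7, 69.5], [606.9, -135.9]] mean [536.8 -37.1]
dock d [[459.6, 54.7], [586.4, 61.9], [600.0, -142.7], [474.3, -149.4]] mean [530.1 -43.8]
pock s [[506.9, -112.5], [508.4, -68.5], [569.4, -64.7], [568.8, -109.4]] mean [538.4 -88.8]
hole s [[532.2, 17.7]] mean [532.2  17.7]
hole d [[528.4, 11.4]] mean [528.4  11.4]
plate s [[458.7, 275.2], [512.7, 293.5], [504.9, 324.9]] mean [492.1 297.9]
rib s [[457.0, 298.7], [497.0, 308.8]] mean [477.  303.7]
plate d [[435.6, 295.0], [447.5, 264.4], [501.8, 279.6]] mean [461.6 279.7]
rib d [[452.5, 293.5], [491.7, 293.1]] mean [472.1 293.3]
sty s [[481.8, -333.8]] mean [ 481.8 -333.8]
sty d [[478.8, -337.9]] mean [ 478.8 -337.9]
stand s [[499.5, -371.1], [448.4, -359.2], [466.4, -295.6], [517.7, -307.4]] mean [ 483.  -333.3]
sty base s [[481.4, -337.0]] mean [ 481.4 -337. ]
sty base d [[471.9, -344.0]] mean [ 471.9 -344. ]
[435.5 -38.6  62. ] [ 584. -355.   62.]
```

```bash
cat >> h.py <<'E'
def plan(xyz,yang):
    "target TCP xyz (mm), closing line angle (rad): prints turn, and tool shift (m) after the turn"
    o=ctrl.get_obs(); R=cv2.Rodrigues(o['orientation'])[0]
    a=np.arctan2(R[1,1],R[0,1]); d=(yang-a+np.pi/2)%np.pi-np.pi/2
    Rt=R@cv2.Rodrigues(np.array([0,0,-d]))[0]
    print('turn',round(-d,4),'shift',np.round(Rt.T@(np.array(xyz)-o['ee_pos'])/1000,4),'tilt',np.round(R[:,2],4),'at',o['ee_pos'].round(1),'q6',o['qpos'][5].round(2),'F',o['ft_force'].round(1),'w',round(o['width'],1))
E
python3 - <<'E'
from h import *
plan([475,296,200],np.pi/2+.28)
E
```

```text
turn -0.6738 shift [-0.1487 -0.3348  0.0412] tilt [-6.0e-04 -1.2e-03 -1.0e+00] at [239.6 576.7 241. ] q6 -0.02 F [0.3 0.6 0. ] w 88.2
```

>>> arm_command(
  series=[
    {"linear": [0,0,0],"turn": -0.135},
    {"linear": [0,0,0],"turn": -0.135},
    {"linear": [0,0,0],"turn": -0.135},
    {"linear": [0,0,0],"turn": -0.135},
    {"linear": [0,0,0],"turn": -0.134},
  ],
  jaw=1,
)

```text
t: 0.6
ee_pos: [239.6, 576.9, 241.2]
orientation: [0.447, -3.109, 0.001]
ft_force: [-0.4, -0.4, 0.2]
width: 87.5
grasp_force: 0.0
```

>>> arm_command(
  series=[
    {"linear": [-0.0149,-0.0335,0.0041],"turn": 0},
    {"linear": [-0.0149,-0.0335,0.0041],"turn": 0},
    {"linear": [-0.0149,-0.0335,0.0041],"turn": 0},
    {"linear": [-0.0149,-0.0335,0.0041],"turn": 0},
    {"linear": [-0.0149,-0.0335,0.0041],"turn": 0},
    {"linear": [-0.0149,-0.0335,0.0041],"turn": 0},
    {"linear": [-0.0149,-0.0335,0.0041],"turn": 0},
    {"linear": [-0.0149,-0.0335,0.0041],"turn": 0},
    {"linear": [-0.0149,-0.0335,0.0041],"turn": 0},
    {"linear": [-0.0149,-0.0335,0.0041],"turn": 0},
  ],
)

```text
t: 1.6
ee_pos: [476.2, 295.0, 200.3]
orientation: [0.439, -3.11, 0.0]
ft_force: [0.2, -0.2, 0.4]
width: 87.9
grasp_force: 0.0
```

>>> arm_command(
  series=[
    {"linear": [0,0,0],"turn": 0},
    {"linear": [0,0,0],"turn": 0},
  ],
)

```text
t: 1.8
ee_pos: [475.6, 295.9, 200.3]
orientation: [0.435, -3.11, 0.0]
ft_force: [-0.6, -0.3, -0.7]
width: 87.5
grasp_force: 0.0
```

Run:
```python
from h import *
plan([475,296,200],np.pi/2+.28); snap('wrist','w1')
```

```text
turn -0.0018 shift [0.0006 0.0003 0.0003] tilt [-1.e-03 -2.e-04 -1.e+00] at [475.6 295.9 200.3] q6 -1.31 F [-0.6 -0.3 -0.7] w 87.5
```

View pics/w1.png

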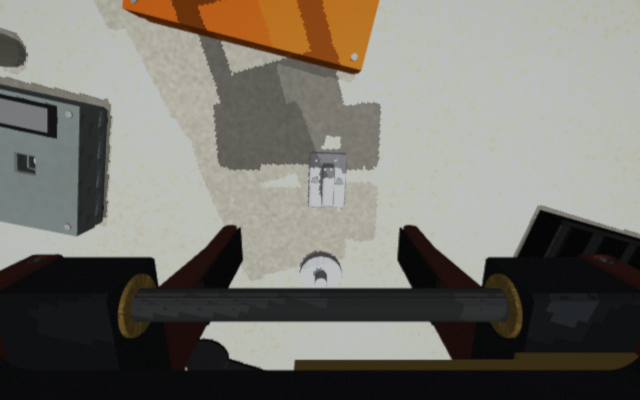

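The wrist view shows the plate at about (327,180), nearly aligned with the tool, and the grey dock's hole at (26,163).

Run:
```python
from h import *
c=load('w1'); R=cv2.Rodrigues(c['rvec'].astype(float))[0]; print(-R.T@c['tvec'].reshape(3), c['fx'])
im=c['frame']
a=cv2.resize(im[140:220,285:365],None,fx=6,fy=6,interpolation=cv2.INTER_CUBIC)
b=cv2.resize(im[80:240,0:110],None,fx=2.9,fy=3,interpolation=cv2.INTER_CUBIC)
cv2.imwrite('pics/m1.png',np.hstack([a,b]))
p=np.array([back('w1',*q,12)[:2] for q in[(309,152),(347,154),(345,208),(308,207)]]);print(p,p.mean(0)); print(back('w1',26,163,48))
```

```text
[406.92147907 276.0904849  344.15087355] 310.8106322575108
[[447.46524809 275.59420603]
 [438.41167808 315.13574405]
 [496.51527096 330.77673861]
 [506.71201104 290.74327749]] [472.27605204 303.06249155]
[527.52612931  17.51172645  48.        ]
```

View pics/m1.png

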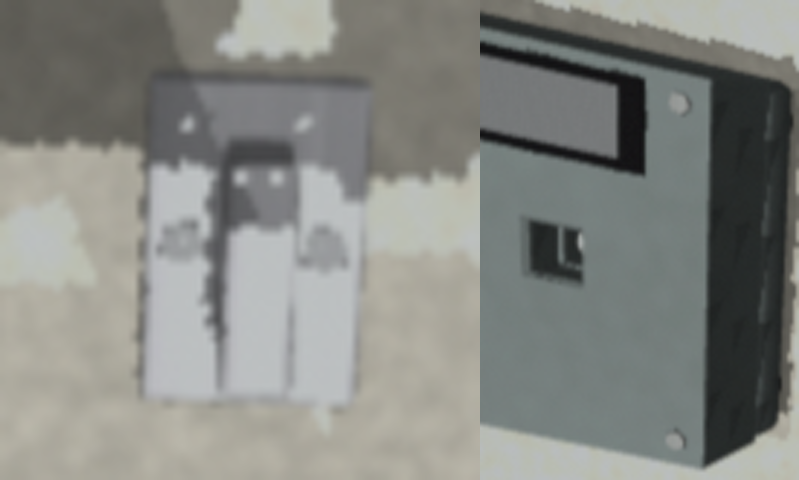

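Run:
```python
from h import *
plan([472.5,302.5,35],np.pi/2+.25)
```

```text
turn 0.0295 shift [0.0011 0.0064 0.1655] tilt [-7.e-04 -1.e-04 -1.e+00] at [475.2 296.5 200.5] q6 -1.31 F [-0.1  0.2  0.6] w 88.0
```

>>> arm_command(
  series=[
    {"linear": [0,0,0],"turn": 0.03},
    {"linear": [0.001,0.0062,0.02],"turn": 0},
    {"linear": [0,0,0.03],"turn": 0},
    {"linear": [0,0,0.03],"turn": 0},
    {"linear": [0,0,0.03],"turn": 0},
    {"linear": [0,0,0.025],"turn": 0},
    {"linear": [0,0,0.015],"turn": 0},
    {"linear": [0,0,0.01],"turn": 0},
    {"linear": [0,0,0.0055],"turn": 0},
    {"linear": [0,0,0],"turn": 0},
  ],
)

```text
t: 2.85
ee_pos: [473.0, 302.5, 35.2]
orientation: [0.393, -3.117, -0.0]
ft_force: [-0.3, 0.8, -0.3]
width: 87.7
grasp_force: 0.0
```

>>> arm_command(
  series=[
    {"linear": [0,0,0],"turn": 0},
    {"linear": [0,0,0],"turn": 0},
    {"linear": [0,0,0],"turn": 0},
    {"linear": [0,0,0],"turn": 0},
    {"linear": [0,0,0],"turn": 0},
    {"linear": [0,0,0],"turn": 0},
    {"linear": [0,0,0],"turn": 0},
    {"linear": [0,0,0],"turn": 0},
  ],
  jaw=-1,
)

```text
t: 3.65
ee_pos: [473.1, 302.2, 35.1]
orientation: [0.392, -3.117, 0.0]
ft_force: [-0.5, -0.1, -1.1]
width: 27.0
grasp_force: 0.0
```

>>> arm_command(
  series=[
    {"linear": [0,0,0],"turn": 0},
    {"linear": [0,0,0],"turn": 0},
    {"linear": [0,0,0],"turn": 0},
    {"linear": [0,0,0],"turn": 0},
    {"linear": [0,0,0],"turn": 0},
  ],
)

```text
t: 4.15
ee_pos: [473.1, 302.2, 35.2]
orientation: [-0.392, 3.117, 0.0]
ft_force: [-0.1, 1.0, -0.5]
width: 11.8
grasp_force: 30.0
```

>>> arm_command(
  series=[
    {"linear": [0,0,-0.01],"turn": 0},
    {"linear": [0,0,-0.02],"turn": 0},
    {"linear": [0,0,-0.03],"turn": 0},
    {"linear": [0,0,-0.03],"turn": 0},
    {"linear": [0,0,-0.015],"turn": 0},
    {"linear": [0,0,0],"turn": 0},
    {"linear": [0,0,0],"turn": 0},
  ],
)

```text
t: 4.85
ee_pos: [472.7, 301.9, 139.8]
orientation: [0.392, -3.117, 0.0]
ft_force: [-0.3, -0.4, -1.7]
width: 11.8
grasp_force: 30.0
```

Run:
```python
from h import *
plan([534,-89,140],np.pi/2+.055)
```

```text
turn 0.1952 shift [-3.970e-02 -3.937e-01 -2.000e-04] tilt [-3.e-04 -2.e-04 -1.e+00] at [472.7 301.9 139.8] q6 -1.27 F [-0.3 -0.4 -1.7] w 11.8
```

Run:
```python
from h import *
plan([534,1,140],np.pi/2+.055)
```

```text
turn 0.1952 shift [-4.460e-02 -3.039e-01 -2.000e-04] tilt [-3.e-04 -2.e-04 -1.e+00] at [472.7 301.9 139.8] q6 -1.27 F [-0.3 -0.4 -1.7] w 11.8
```

>>> arm_command(
  series=[
    {"linear": [0,0,0],"turn": 0.1},
    {"linear": [0,0,0],"turn": 0.095},
  ],
)

```text
t: 5.05
ee_pos: [472.1, 301.5, 138.3]
orientation: [0.08, -3.138, 0.003]
ft_force: [-0.4, 0.3, -1.7]
width: 11.7
grasp_force: 30.0
```

>>> arm_command(
  series=[
    {"linear": [-0.0045,-0.03,0],"turn": 0},
    {"linear": [-0.005,-0.034,0],"turn": 0},
    {"linear": [-0.005,-0.034,0],"turn": 0},
    {"linear": [-0.005,-0.034,0],"turn": 0},
    {"linear": [-0.005,-0.034,0],"turn": 0},
    {"linear": [-0.005,-0.034,0],"turn": 0},
    {"linear": [-0.005,-0.034,0],"turn": 0},
    {"linear": [-0.005,-0.034,0],"turn": 0},
    {"linear": [-0.0045,-0.03,0],"turn": 0},
    {"linear": [0,-0.006,0],"turn": 0},
  ],
)

```text
t: 6.05
ee_pos: [533.4, -1.5, 138.5]
orientation: [0.082, -3.138, 0.0]
ft_force: [-0.2, -0.5, -1.8]
width: 11.8
grasp_force: 30.0
```

>>> arm_command(
  series=[
    {"linear": [0,0,0],"turn": 0},
    {"linear": [0,0,0],"turn": 0},
    {"linear": [0,0,0],"turn": 0},
  ],
)

```text
t: 6.35
ee_pos: [533.3, 2.2, 139.7]
orientation: [0.089, -3.139, -0.0]
ft_force: [0.2, -0.2, -1.6]
width: 11.9
grasp_force: 30.0
```

Run:
```python
from h import *
plan([534,-89,140],np.pi/2+.055); snap('wrist','w2'); snap('scene','s2')
im=load('w2')['frame'][100:350,0:400]
cv2.imwrite('pics/m2.png',cv2.resize(im,None,fx=2,fy=2,interpolation=cv2.INTER_CUBIC))
```

```text
turn 0.0015 shift [ 0.0043 -0.0911 -0.0003] tilt [-1.e-03  2.e-04 -1.e+00] at [533.3   2.2 139.7] q6 -1.65 F [ 0.2 -0.2 -1.6] w 11.9
```

View pics/m2.png

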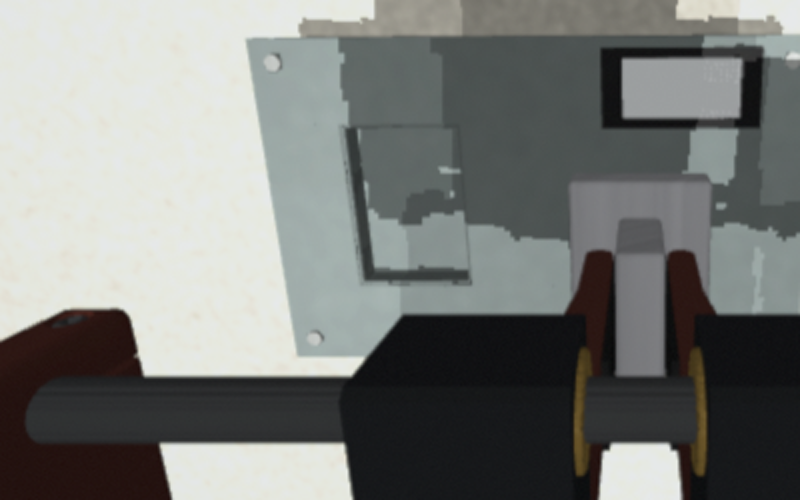

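Run:
```python
from h import *
np.set_printoptions(precision=1,suppress=True)
o=ctrl.get_obs(); m=lambda x,y:(x/2,100+y/2); b=lambda p,z:back('w2',*m(*p),z)[:2]
pk=np.array([b(p,48) for p in[(342,126),(458,125),(471,283),(362,284)]]); print('pocket',pk,pk.mean(0))
e=pk-np.roll(pk,1,0); print(np.linalg.norm(e,axis=1),np.arctan2(e[:,1],e[:,0]))
z=o['ee_pos'][2]-35
for n,(pp,zz) in {'top':([(571,182),(710,182)],z+12),'bot':([(571,175),(710,175)],z)}.items():
    q=np.array([b(p,zz) for p in pp]);print(n,q,'-x edge mid',q.mean(0),np.linalg.norm(q[0]-q[1]))
print(o['ee_pos'],proj('w2',[[o['ee_pos'][0]-30,o['ee_pos'][1]+s,z+h] for s in(-20,20) for h in(0,12)])*2-[0,200])
dk=np.array([b(p,48) for p in[(247,39),(297,355)]]); print('dock -y corners',dk,np.linalg.norm(dk[0]-dk[1]), dk.mean(0))
```

```text
pocket [[ 504.2 -113.5]
 [ 501.4  -69.4]
 [ 566.   -65.3]
 [ 568.9 -109.7]] [535.1 -89.5]
[64.8 44.2 64.8 44.5] [-3.1  1.6  0.1 -1.5]
top [[503.9 -18.9]
 [501.8  19.4]] -x edge mid [502.9   0.3] 38.33691628064255
bot [[504.8 -20.1]
 [502.5  20.8]] -x edge mid [503.7   0.3] 40.97713570766958
[533.6   2.1 140. ] [[578.8 171.3]
 [574.7 180.9]
 [714.3 178.7]
 [719.3 188.8]]
dock -y corners [[ 473.8 -146.2]
 [ 602.8 -139. ]] 129.19558411365216 [ 538.3 -142.6]
```

Run:
```python
from h import *
plan([535.2,-89.5,90],np.pi/2+.059)
```

```text
turn -0.0023 shift [ 0.0038 -0.0916  0.05  ] tilt [-3.e-04  1.e-04 -1.e+00] at [533.6   2.1 140. ] q6 -1.65 F [-0.5 -0.5 -1.4] w 11.8
```

>>> arm_command(
  series=[
    {"linear": [0.0008,-0.02,0],"turn": -0.002},
    {"linear": [0.001,-0.025,0],"turn": 0},
    {"linear": [0.001,-0.025,0.01],"turn": 0},
    {"linear": [0.001,-0.0216,0.02],"turn": 0},
    {"linear": [0,0,0.015],"turn": 0},
    {"linear": [0,0,0.005],"turn": 0},
    {"linear": [0,0,0],"turn": 0},
    {"linear": [0,0,0],"turn": 0},
    {"linear": [0,0,0],"turn": 0},
  ],
)

```text
t: 7.35
ee_pos: [535.8, -90.1, 91.0]
orientation: [-0.091, 3.139, -0.0]
ft_force: [-0.4, -0.6, -1.2]
width: 12.1
grasp_force: 30.0
```

Run:
```python
from h import *
plan([535.2,-89.5,90],np.pi/2+.059); snap('wrist','w3'); snap('scene','s3'); snap('side','d3')
w=load('w3')['frame'][150:275,220:420]; s=load('s3')['frame'][175:245,230:340]; d=load('d3')['frame'][165:265,270:400]
r=lambda i,x,y:cv2.resize(i,(x,y),interpolation=cv2.INTER_CUBIC)
cv2.imwrite('pics/m3.png',np.vstack([np.hstack([r(w,800,500)[:300]]),np.hstack([r(s,400,300),r(d,400,300)])]))
```

```text
turn -0.0009 shift [0.0006 0.0007 0.001 ] tilt [ 1.3e-03 -3.0e-04 -1.0e+00] at [535.8 -90.1  91. ] q6 -1.82 F [-0.4 -0.6 -1.2] w 12.1
```

View pics/m3.png

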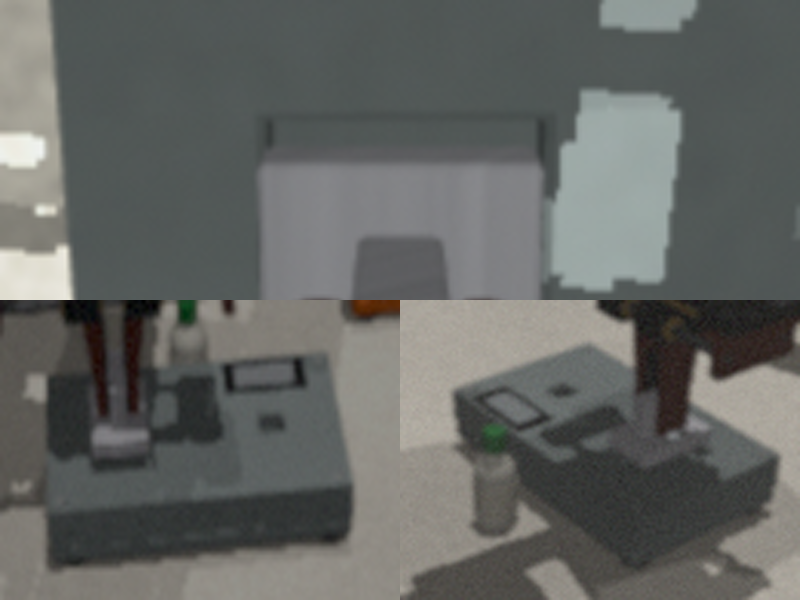

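Run:
```python
from h import *
np.set_printoptions(precision=1,suppress=True)
b=lambda p,z:back('w3',220+p[0]/4,150+p[1]/4,z)[:2]
for n,pp,z in[('pocket',[(262,116),(549,116)],48),('top',[(260,166),(543,166)],68),('bot',[(266,150),(537,150)],56)]:
    q=np.array([b(p,z) for p in pp]);print(n,q,q.mean(0),np.linalg.norm(q[0]-q[1]))
```

```text
pocket [[ 504.1 -113.5]
 [ 501.6  -69.6]] [502.9 -91.6] 43.934883757999756
top [[ 506.9 -111.5]
 [ 504.6  -72.5]] [505.8 -92. ] 39.09760559436035
bot [[ 507.5 -111.9]
 [ 505.2  -72. ]] [506.3 -92. ] 39.99764569745775
```

Run:
```python
from h import *
plan([534.7,-89.7,71.5],np.pi/2+.059);plan([534.7,-89.7,71.5],np.pi/2+.059)
```

```text
turn -0.0013 shift [0.0009 0.0007 0.0193] tilt [ 1.1e-03 -2.0e-04 -1.0e+00] at [535.6 -90.4  90.8] q6 -1.82 F [-0.4  0.1 -1. ] w 11.8
turn -0.0013 shift [0.0009 0.0007 0.0193] tilt [ 1.1e-03 -2.0e-04 -1.0e+00] at [535.6 -90.4  90.8] q6 -1.82 F [-0.4  0.1 -1. ] w 11.8
```

>>> arm_command(
  series=[
    {"linear": [0.0009,0.0006,0],"turn": -0.001},
    {"linear": [0,0,0],"turn": 0},
    {"linear": [0,0,0.003],"turn": 0},
    {"linear": [0,0,0.003],"turn": 0},
    {"linear": [0,0,0.002],"turn": 0},
    {"linear": [0,0,0.002],"turn": 0},
    {"linear": [0,0,0.002],"turn": 0},
    {"linear": [0,0,0],"turn": 0},
  ],
)

```text
t: 8.3
ee_pos: [534.2, -90.0, 77.9]
orientation: [0.091, -3.14, -0.0]
ft_force: [0.0, 0.3, -0.4]
width: 11.6
grasp_force: 30.0
```

>>> arm_command(
  series=[
    {"linear": [0,0,0.002],"turn": 0},
    {"linear": [0,0,0.002],"turn": 0},
    {"linear": [0,0,0.0015],"turn": 0},
    {"linear": [0,0,0.001],"turn": 0},
    {"linear": [0,0,0],"turn": 0},
    {"linear": [0,0,0],"turn": 0},
  ],
)

```text
t: 8.9
ee_pos: [534.3, -90.0, 71.7]
orientation: [0.091, -3.14, -0.0]
ft_force: [-0.1, -0.2, -1.0]
width: 11.7
grasp_force: 30.0
```

>>> arm_command(
  series=[
    {"linear": [0,0,0.0005],"turn": 0},
    {"linear": [0,0,0.0004],"turn": 0},
    {"linear": [0,0,0],"turn": 0},
    {"linear": [0,0,0],"turn": 0},
  ],
)

```text
t: 9.3
ee_pos: [534.3, -90.0, 71.1]
orientation: [-0.091, 3.14, -0.0]
ft_force: [-1.8, -0.8, 6.0]
width: 12.0
grasp_force: 30.0
```

>>> arm_command(
  series=[
    {"linear": [0,0,0],"turn": 0},
    {"linear": [0,0,0],"turn": 0},
    {"linear": [0,0,0],"turn": 0},
    {"linear": [0,0,0],"turn": 0},
    {"linear": [0,0,0],"turn": 0},
  ],
  jaw=0,
)

```text
t: 9.8
ee_pos: [534.3, -90.0, 70.7]
orientation: [0.091, -3.14, -0.0]
ft_force: [-0.3, -0.6, -0.1]
width: 43.4
grasp_force: 0.0
```

>>> arm_command(
  series=[
    {"linear": [0,0,-0.01],"turn": 0},
    {"linear": [0,0,-0.03],"turn": 0},
    {"linear": [0,0,-0.03],"turn": 0},
    {"linear": [0,0,-0.03],"turn": 0},
    {"linear": [0,0,0],"turn": 0},
    {"linear": [0,0,0],"turn": 0},
  ],
)

```text
t: 10.4
ee_pos: [534.6, -90.1, 171.8]
orientation: [-0.091, 3.138, -0.001]
ft_force: [0.3, 0.4, 0.1]
width: 44.0
grasp_force: 0.0
```

Run:
```python
from h import *
plan([481,-334.5,200],0); snap('wrist','w4')
f=load('w4')['frame']
cv2.imwrite('pics/m4.png',cv2.resize(f[50:330,170:520],None,fx=2,fy=2,interpolation=cv2.INTER_CUBIC))
```

```text
turn -1.5126 shift [ 0.2444  0.0536 -0.0282] tilt [ 2.e-03 -4.e-04 -1.e+00] at [534.6 -90.1 171.8] q6 -1.82 F [0.3 0.4 0.1] w 44.0
```

View pics/m4.png

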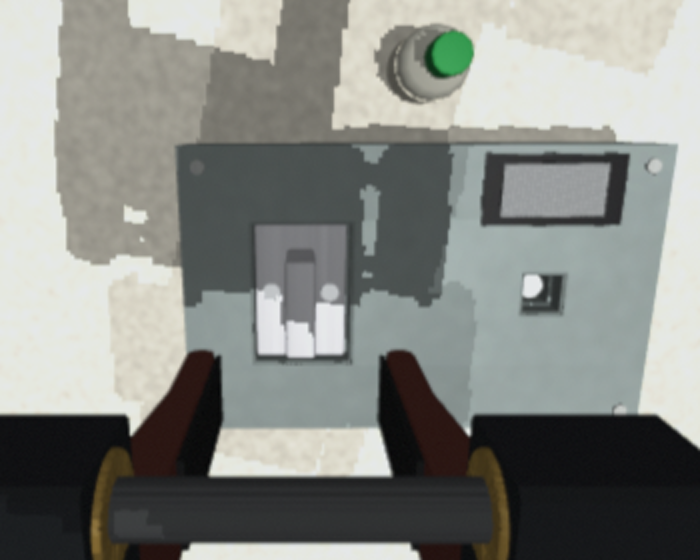

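The plate sits flush in the pocket at montage (302,292), and the hole's mouth is centred at (542,294). Next is the stylus.

Run:
```python
from h import *
np.set_printoptions(precision=1,suppress=True)
b=lambda p,z:back('w4',170+p[0]/2,50+p[1]/2,z)[:2]
for n,pp in[('pocket',[(252,224),(352,224),(350,362),(254,360)]),('hole',[(522,273),(566,275),(562,315),(520,313)])]:
    q=np.array([b(p,48) for p in pp]);print(n,q.tolist(),q.mean(0))
plan([481,-334.5,200],np.pi/2-.28)
```

```text
pocket [[504.79268586820206, -113.02418714098314], [502.30093568904636, -69.85202560100437], [565.8497036022625, -65.70704800565869], [567.421866390777, -109.74796711448]] [535.1 -89.6]
hole [[519.6536201938786, 6.780603398379256], [519.4328157201513, 26.31357569391045], [537.8554815261772, 27.64046432338617], [538.0135879533588, 8.660782073080227]] [528.7  17.3]
turn 0.3382 shift [-0.  -0.2 -0. ] tilt [-0.  0. -1.] at [533.9 -90.  170.8] q6 -1.82 F [ 0.1  0.7 -0.3] w 43.8
```

>>> arm_command(
  series=[
    {"linear": [0,0,0],"turn": 0.12},
    {"linear": [0,0,0],"turn": 0.12},
    {"linear": [0,0,-0.01],"turn": 0.1},
    {"linear": [0,0,-0.018],"turn": 0},
  ],
  jaw=0,
)

```text
t: 10.85
ee_pos: [532.4, -89.7, 196.4]
orientation: [-0.445, -3.104, -0.0]
ft_force: [0.8, -0.6, -0.2]
width: 43.8
grasp_force: 0.0
```

Run:
```python
from h import *
plan([481,-334.5,200],np.pi/2-.28)
```

```text
turn -0.0047 shift [-0.0182 -0.2495 -0.0035] tilt [-0.0057  0.0011 -1.    ] at [532.4 -89.7 196.4] q6 -1.48 F [ 0.8 -0.6 -0.2] w 43.8
```

>>> arm_command(
  series=[
    {"linear": [-0.0022,-0.03,0],"turn": 0},
    {"linear": [-0.0023,-0.032,0],"turn": 0},
    {"linear": [-0.0023,-0.032,0],"turn": 0},
    {"linear": [-0.0023,-0.032,0],"turn": 0},
    {"linear": [-0.0023,-0.032,0],"turn": 0},
    {"linear": [-0.0023,-0.032,0],"turn": 0},
    {"linear": [-0.0023,-0.032,0],"turn": 0},
    {"linear": [-0.0022,-0.0275,0],"turn": 0},
  ],
)

```text
t: 11.65
ee_pos: [481.1, -335.8, 197.1]
orientation: [-0.442, -3.108, -0.002]
ft_force: [0.6, -0.1, 0.5]
width: 44.0
grasp_force: 0.0
```

>>> arm_command(
  series=[
    {"linear": [0,0,0],"turn": 0},
    {"linear": [0,0,0],"turn": 0},
    {"linear": [0,0,0],"turn": 0},
  ],
)

```text
t: 11.95
ee_pos: [482.1, -333.6, 197.8]
orientation: [-0.44, -3.109, -0.002]
ft_force: [-0.0, 0.5, 0.1]
width: 44.3
grasp_force: 0.0
```

Run:
```python
from h import *
plan([481,-334.5,200],np.pi/2-.28); snap('wrist','w5')
f=load('w5')['frame']; print(proj('w5',[[481,-334.5,120]]))
cv2.imwrite('pics/m5.png',cv2.resize(f[90:290,230:430],None,fx=3,fy=3,interpolation=cv2.INTER_CUBIC))
```

```text
turn -0.0013 shift [ 0.0008 -0.0011 -0.0022] tilt [-0.0015  0.0014 -1.    ] at [ 482.1 -333.6  197.8] q6 -1.92 F [-0.   0.5  0.1] w 44.3
[[319.29553579 211.79302324]]
```

View pics/m5.png

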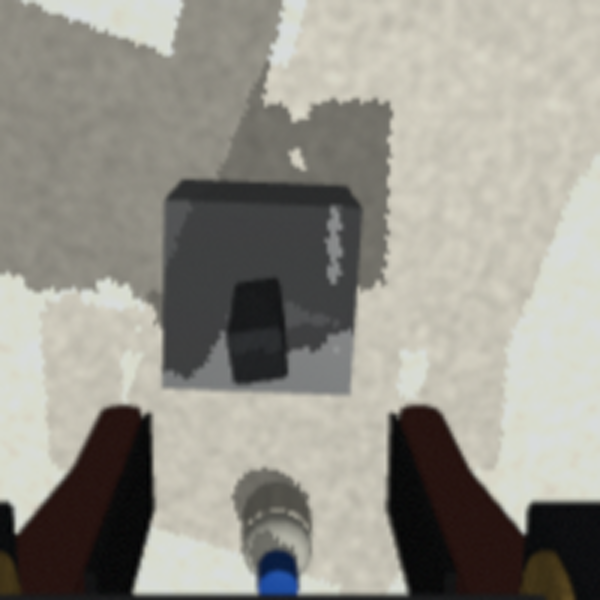

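Run:
```python
from h import *
np.set_printoptions(precision=3,suppress=True)
b=lambda p,z:back('w5',230+p[0]/3,90+p[1]/3,z)[:2]
q=np.array([b(p,120) for p in[(228,333),(281,328),(288,376),(235,384)]]);e=np.roll(q,-1,0)-q
print(q.mean(0),np.linalg.norm(e,axis=1),np.arctan2(e[:,1],e[:,0]))
s=np.array([b(p,60) for p in[(164,200),(361,207),(350,394),(163,387)]]); print(s.mean(0),np.linalg.norm(np.roll(s,-1,0)-s,axis=1))
plan([480,-338,93],1.38)
```

```text
[ 477.827 -336.138] [13.144 12.569 13.435 13.364] [ 1.386 -0.139 -1.696  2.98 ]
[ 477.935 -336.358] [59.629 59.87  59.686 59.628]
turn -0.0901 shift [ 0.001 -0.005  0.105] tilt [-0.001  0.001 -1.   ] at [ 482.3 -333.5  198.1] q6 -1.92 F [-0.3  0.4 -0.1] w 43.5
```

Run:
```python
from h import *
plan([477.9,-336.3,95],1.42)
```

```text
turn -0.1301 shift [ 0.0038 -0.0035  0.1031] tilt [-0.0011  0.001  -1.    ] at [ 482.3 -333.5  198.1] q6 -1.92 F [-0.3  0.4 -0.1] w 43.5
```

>>> arm_command(
  series=[
    {"linear": [0,0,0],"turn": -0.13},
    {"linear": [0.0038,-0.0035,0.01],"turn": 0},
    {"linear": [0,0,0.02],"turn": 0},
    {"linear": [0,0,0.02],"turn": 0},
    {"linear": [0,0,0.0],"turn": 0},
    {"linear": [0,0,0.02],"turn": 0},
    {"linear": [0,0,0.02],"turn": 0},
    {"linear": [0,0,0.013],"turn": 0},
    {"linear": [0,0,0],"turn": 0},
    {"linear": [0,0,0],"turn": 0},
  ],
)

```text
t: 13.0
ee_pos: [478.3, -337.7, 96.2]
orientation: [0.239, 3.132, -0.0]
ft_force: [0.4, 0.3, -0.6]
width: 44.2
grasp_force: 0.0
```

>>> arm_command(
  series=[
    {"linear": [0,0,0],"turn": 0},
    {"linear": [0,0,0],"turn": 0},
    {"linear": [0,0,0],"turn": 0},
    {"linear": [0,0,0],"turn": 0},
    {"linear": [0,0,0],"turn": 0},
    {"linear": [0,0,0],"turn": 0},
    {"linear": [0,0,0],"turn": 0},
    {"linear": [0,0,0],"turn": 0},
  ],
  jaw=-1,
)

```text
t: 13.8
ee_pos: [478.3, -337.5, 96.1]
orientation: [0.238, 3.132, 0.0]
ft_force: [-0.5, 2.6, 5.4]
width: 14.0
grasp_force: 30.0
```

>>> arm_command(
  series=[
    {"linear": [0,0,-0.005],"turn": 0},
    {"linear": [0,0,-0.015],"turn": 0},
    {"linear": [0,0,-0.02],"turn": 0},
    {"linear": [0,0,-0.02],"turn": 0},
    {"linear": [0,0,-0.02],"turn": 0},
    {"linear": [0,0,-0.01],"turn": 0},
    {"linear": [0,0,0],"turn": 0},
    {"linear": [0,0,0],"turn": 0},
  ],
)

```text
t: 14.6
ee_pos: [477.8, -337.6, 185.7]
orientation: [-0.238, -3.132, 0.0]
ft_force: [0.1, 0.2, -0.5]
width: 14.4
grasp_force: 30.0
```

Run:
```python
from h import *
plan([528.5,17.3,186],np.pi/2+.059); snap('scene','s6')
```

```text
turn -0.2108 shift [-0.0715  0.3513 -0.0004] tilt [-2.e-04 -1.e-04 -1.e+00] at [ 477.8 -337.6  185.7] q6 -2.05 F [ 0.1  0.2 -0.5] w 14.4
```

>>> arm_command(
  series=[
    {"linear": [0,0,0],"turn": -0.105},
    {"linear": [0,0,0],"turn": -0.105},
  ],
)

```text
t: 14.85
ee_pos: [477.5, -337.3, 184.5]
orientation: [0.098, -3.138, -0.002]
ft_force: [0.1, 1.0, -0.6]
width: 13.6
grasp_force: 30.0
```

>>> arm_command(
  series=[
    {"linear": [-0.005,0.025,0],"turn": 0},
    {"linear": [-0.008,0.04,0],"turn": 0},
    {"linear": [-0.008,0.04,0],"turn": 0},
    {"linear": [-0.008,0.04,0],"turn": 0},
    {"linear": [-0.008,0.04,0],"turn": 0},
    {"linear": [-0.008,0.04,0],"turn": 0},
    {"linear": [-0.008,0.04,0],"turn": 0},
    {"linear": [-0.008,0.04,0],"turn": 0},
    {"linear": [-0.006,0.03,0],"turn": 0},
    {"linear": [-0.0045,0.0163,0],"turn": 0},
  ],
)

```text
t: 15.85
ee_pos: [528.4, 19.5, 184.7]
orientation: [0.095, -3.138, -0.0]
ft_force: [-0.4, 0.9, -0.1]
width: 13.5
grasp_force: 30.0
```

>>> arm_command(
  series=[
    {"linear": [0,0,0],"turn": 0},
    {"linear": [0,0,0],"turn": 0},
    {"linear": [0,0,0],"turn": 0},
    {"linear": [0,0,0],"turn": 0},
  ],
)

```text
t: 16.25
ee_pos: [528.7, 16.2, 185.5]
orientation: [0.089, -3.14, 0.0]
ft_force: [0.6, 0.5, -0.4]
width: 13.8
grasp_force: 30.0
```

Run:
```python
from h import *
plan([528.5,17.3,140],np.pi/2+.059)
```

```text
turn -0.0021 shift [0.0001 0.0011 0.0455] tilt [-7.e-04 -1.e-04 -1.e+00] at [528.7  16.2 185.5] q6 -1.62 F [ 0.6  0.5 -0.4] w 13.8
```

>>> arm_command(
  series=[
    {"linear": [0,0.001,0.01],"turn": 0},
    {"linear": [0,0,0.015],"turn": 0},
    {"linear": [0,0,0.01],"turn": 0},
    {"linear": [0,0,0.007],"turn": 0},
    {"linear": [0,0,0],"turn": 0},
    {"linear": [0,0,0],"turn": 0},
    {"linear": [0,0,0],"turn": 0},
  ],
)

```text
t: 16.95
ee_pos: [529.4, 18.2, 144.2]
orientation: [-0.091, 3.139, -0.0]
ft_force: [1.1, -0.7, -0.2]
width: 13.7
grasp_force: 30.0
```

Run:
```python
from h import *
plan([528.5,17.3,107],np.pi/2+.059)
for n,f in(('scene','s7'),('side','d7'),('wrist','w7')): snap(n,f)
o=ctrl.get_obs()['ee_pos']; t=o-[0,0,81]
for f in('s7','d7','w7'): print(f,proj(f,[t,[528.5,17.3,48]]).round(1).tolist())
r=lambda i,s:cv2.resize(i,None,fx=s,fy=s,interpolation=cv2.INTER_CUBIC)
M=np.zeros((600,800,3),np.uint8)
M[:300,:400]=r(load('s7')['frame'][165:215,270:337][:50,:66],6)[:300,:400] if 0 else cv2.resize(load('s7')['frame'][160:220,265:345],(400,300),interpolation=cv2.INTER_CUBIC)
M[:300,400:]=cv2.resize(load('d7')['frame'][150:210,285:365],(400,300),interpolation=cv2.INTER_CUBIC)
M[300:,:480]=cv2.resize(load('w7')['frame'][130:280,200:440],(480,300),interpolation=cv2.INTER_CUBIC)
cv2.imwrite('pics/m7.png',M)
```

```text
turn -0.0007 shift [ 0.001  -0.0009  0.0372] tilt [ 9.e-04 -0.e+00 -1.e+00] at [529.4  18.2 144.2] q6 -1.62 F [ 1.1 -0.7 -0.2] w 13.7
s7 [[304.6, 198.2], [304.3, 202.6]]
d7 [[321.9, 188.1], [321.8, 194.2]]
w7 [[320.5, 211.4], [319.3, 204.7]]
```

View pics/m7.png

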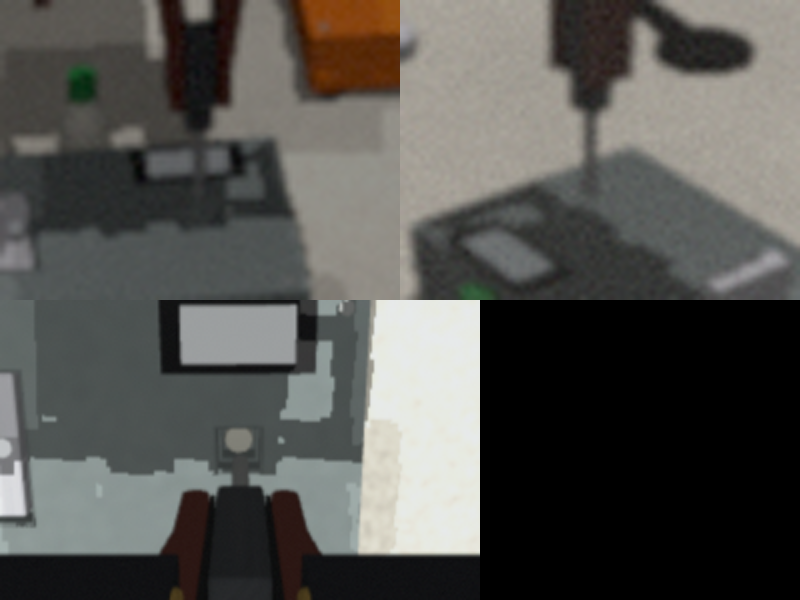

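>>> arm_command(
  series=[
    {"linear": [0.0009,-0.0008,0],"turn": 0},
    {"linear": [0,0,0.006],"turn": 0},
    {"linear": [0,0,0.006],"turn": 0},
    {"linear": [0,0,0.006],"turn": 0},
    {"linear": [0,0,0.005],"turn": 0},
    {"linear": [0,0,0.004],"turn": 0},
    {"linear": [0,0,0],"turn": 0},
    {"linear": [0,0,0],"turn": 0},
  ],
)

```text
t: 17.9
ee_pos: [528.1, 17.3, 116.7]
orientation: [0.091, -3.14, 0.0]
ft_force: [-0.5, -0.4, -0.3]
width: 13.7
grasp_force: 30.0
```

>>> arm_command(
  series=[
    {"linear": [0,0,0.002],"turn": 0},
    {"linear": [0,0,0.002],"turn": 0},
    {"linear": [0,0,0.002],"turn": 0},
    {"linear": [0,0,0],"turn": 0},
    {"linear": [0,0,0],"turn": 0},
  ],
)

```text
t: 18.4
ee_pos: [528.4, 17.4, 110.9]
orientation: [-0.091, 3.14, 0.0]
ft_force: [-0.3, 0.9, 2.5]
width: 13.8
grasp_force: 30.0
```

Button contact, about 2.5 N. I'll press on to the stop.

>>> arm_command(
  series=[
    {"linear": [0,0,0.001],"turn": 0},
    {"linear": [0,0,0.001],"turn": 0},
    {"linear": [0,0,0.001],"turn": 0},
    {"linear": [0,0,0.0005],"turn": 0},
    {"linear": [0,0,0],"turn": 0},
    {"linear": [0,0,0],"turn": 0},
  ],
)

```text
t: 19.0
ee_pos: [528.3, 17.4, 107.4]
orientation: [-0.092, 3.14, -0.0]
ft_force: [0.2, -1.2, 3.8]
width: 13.6
grasp_force: 30.0
```

>>> arm_command(
  series=[
    {"linear": [0,0,0.0005],"turn": 0},
    {"linear": [0,0,0.0005],"turn": 0},
    {"linear": [0,0,0],"turn": 0},
    {"linear": [0,0,0],"turn": 0},
  ],
)

```text
t: 19.4
ee_pos: [528.4, 17.4, 106.8]
orientation: [-0.091, 3.14, -0.0]
ft_force: [-0.3, -0.2, 8.8]
width: 13.7
grasp_force: 30.0
```

>>> arm_command(
  series=[
    {"linear": [0,0,0],"turn": 0},
    {"linear": [0,0,0],"turn": 0},
    {"linear": [0,0,0],"turn": 0},
    {"linear": [0,0,0],"turn": 0},
    {"linear": [0,0,0],"turn": 0},
    {"linear": [0,0,0],"turn": 0},
  ],
)

```text
t: 20.0
ee_pos: [528.4, 17.4, 106.9]
orientation: [-0.091, 3.14, -0.0]
ft_force: [-0.7, 0.4, 7.9]
width: 13.8
grasp_force: 30.0
```

Run:
```python
from h import *
o=ctrl.get_obs(); print(o['ft_force'],o['ee_pos'],o['grasp_force'])
if o['ft_force'][2]>5 and o['grasp_force']>5: print(ctrl.close_job())
```

```text
[-0.71047099  0.42733384  7.89830251] [528.39730524  17.36974844 106.85601524] 29.997468888759613
the job is handed in; nothing more can be done
None
```

The job is handed in at about 20 s: the plate is seated and released in the pocket, and the gripped stylus holds the button against its stop at about 8 N; the hand-in returned no verdict.

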